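Index the dividing plate to the third stop and hold it

ROBOT

A 6-joint arm with a two-finger parallel gripper is mounted at the origin on a cart in front of the work surface, level with it; the furniture and walls round the work are solid. World frame = base frame: x ahead of the robot, y to its left, z up, the work surface at z = 0. Lengths are in mm, angles in degrees, forces in N, time in s.
With the tool pointing down it reaches from about 300 to 850 mm from the base axis. Payload 4.2 kg.
Tool frame: the origin (TCP) lies at the very end of the fingers, on their centre line; the grasp point (between the pads) lies 19 mm behind it; z points along the fingers, y is the line along which they close (so a half turn about z gives the same grasp; the last joint's range is limited). The gripper opens to 91 mm and grips with 3 to 60 N. Pads are 32 mm wide; open, the fingers measure 118 mm over their backs; the gripper's body (76 mm by 178 mm) begins 60 mm behind the grasp point.
Start: joints at [-75.344, 18.312, 89.639, -0, 72.044, -1.146], TCP at [156.585, -553.285, 213.976] pointing down, gripper open.
Joint ranges: [-177.97, 177.97], [-48.28, 115.42], [12.27, 149.76], [-77.06, 257.06], [2.81, 150.46], [-146.56, 146.56]. Speed limits (degrees/s): [147.25, 147.25, 180, 180, 180, 180].

INTERFACE

Orientations are given as [roll, pitch, yaw] about the fixed x, y, z axes, in that order (R = Rz(yaw) Ry(pitch) Rx(roll)).
In Python, from workcell import * gives the robot as it stands.
- The arm moves only by the tool move_arm, never from a script. Its argument "motion" is a list of rows, each a list of 3 entries, a list of its own where there are three numbers: the finger opening in mm, from 0 to 91.2, then the shift along the world's x, y, z in units of 25 mm (1.0 is 25 mm), then the turn, a rotation vector about the world's x, y, z in units of 4 degrees (1.0 is 4 degrees). In form: [[grip, [x, y, z], [ax, ay, az]], ...]. A call has 1 to 20 rows; each row shifts and turns the commanded pose from where the row before left it; what a row does not reach is not made up. A row lasts 1/12 s, in which the tool goes at most 41.7 mm and 7.16 degrees, less where a joint would pass 70% of its speed; a pose out of reach is approached as far as the arm can. A call with a number of a shift or a turn outside -1 to 1 is refused whole. A call with a gripper value outside its range is refused whole. The fingers move at their own pace and stop on an object; "grip_force" is the grip in N (left out, the last holds). Time passes only in rows, so rows that do not move let the fingers close. It gives the time, the measured TCP pose, the force, the opening and the grip force at its end, in the units of the state.
- state(): the state, without advancing time (a new reading comes with each control period).
- grab_frame(name): name is "scene" or "top" or "wrist"; returns the picture (400x640x3 uint8, blue, green, red); there is no depth.
- camera_info(name): a dict with "fx", "fy", "cx", "cy" (pixels), "k1" (the pictures are not rectified: a ray, as slopes to the right and down, at radius r is drawn at 1 + k1 r^2 times it, then the intrinsics apply), "rvec" (rotation vector, rad) and "tvec" (3), from world to camera coordinates, as OpenCV has them. Camera axes: x right, y down, z forward; pixel columns grow to the right and rows downward; lengths in mm; the calibration is good to about 2 mm. A picture is of the moment at which its call begins: read the wrist's pose just before it. camera_info takes no time and is no camera call; for the wrist camera it gives the pose at the moment of the call.
- job_done(): hands the job in; it is judged then, once.
The state is a dict: "time_s": time; "qpos": joint angles; "qvel": joint speeds; "effort": joint torques, N m; "ee_pos": TCP position; "ee_rot": TCP orientation; "force": force on the tool from outside, world axes, zero at the start; "torque": the same for the moment, N m; "gripper_width": finger opening in mm; "gripper_force": force on a finger pad.
Only numpy, scipy, OpenCV 4.12 (cv2) and the standard library are available. Lean on these libraries where they do the work, as an engineer would, in place of code of your own. Each camera call takes 0.05 s, during which the arm holds its last target. There are 200 camera calls.

TASK

On the grey dividing fixture, first swing the upright-handled brake lever to the middle one of its three marks and leave it there. Then take the bar knob of the dividing plate, turn it anticlockwise back to its home end stop, and from there turn it clockwise by three clicks to the third stop, feeling each click and never going past the third. Finish while still gripping the knob at the third stop, so that the plate is held for drilling; do not shift the things lying around.

Things in the scene. Friction and masses are not known exactly. Their poses are not given: they have to be found in the camera images.
- fixture: Grey dividing fixture screwed to the bench, slab 180 x 300 x 20 mm. Origin on its underside at bench level; x points away from the robot at yaw 0, y left, z up. The slab spans x -105 to +75 mm, y -180 to +120 mm. The knob's axis is at x 0, y +55 mm, the brake lever's pivot at x 0, y -65 mm. It stays fixed.
- lever_grip (a point): Centre of the lever's upright black round handle, 16 mm in diameter, standing from 36 to 76 mm above the bench (this point: 56 mm). It stands on a flat steel arm (top 32 mm above the bench), 72 mm from the pivot. The point turns with the lever; its -x axis points from the pivot to the handle.
- lever_pivot (a point): Point on the lever's upright pivot axis at the handle's height, 56 mm above the bench. The lever swings level about this axis.
- middle_mark (a point): Where the handle's centre (lever_grip) is when the lever stands on the middle mark: 56 mm above the bench. The marks are three dark lines on the slab beyond the lever's needle; the middle one is longer.
- lever (a joint): Brake lever angle, rad: 0 = arm along the fixture's -x (first mark); grows anticlockwise seen from above to 1.571 = along the fixture's -y (last mark). Middle mark: 0.785. Starts between 0 and 0.4; about 2 N at the handle moves it and it stays where left. It does not change how the knob turns.
- knob_grip (a point): Grip point of the knob on its upright axis, 62 mm above the bench. The knob is a black bar 46 mm long (point x axis), 14 mm thick (point y), from 38 to 78 mm above the bench, on a 40 mm hub and an aluminium plate 100 mm across whose top is 32 mm above the bench; all turn as one. At home the bar points 36 degrees anticlockwise of the fixture's x axis.
- knob (a joint): Knob angle, rad, growing clockwise seen from above. 0 = home end stop (steel dog on the plate's rim at the post, plate's line at the pointer on the robot's side). Click stops every 0.419 (24 deg): first 0.419, second 0.838, third 1.257, on to 5.8. Starts at the first or second. About 0.14 N m carries it over the crest half-way between stops; it then springs into the next.
- nail_tin_mid (a point): Bystander: round tin with a green lid, 68 mm across, 32 mm high, left of the fixture; this point is on its middle, 12 mm above the bench. Leave it alone (within 20 mm of where it lay).
- masking_tape_mid (a point): Bystander: roll of tan masking tape, 68 mm across, 24 mm high, behind the fixture; this point is on its middle, 12 mm above the bench. Leave it alone (within 20 mm of where it lay).
- offcut_1_mid (a point): Bystander: small wood offcut 30 x 50 x 22 mm, right of the fixture; this point is on its middle, 12 mm above the bench. Leave it alone (within 20 mm of where it lay).
- tape_measure_mid (a point): Bystander: black tape measure, 70 x 76 x 39 mm, behind the fixture; this point is on its middle, 12 mm above the bench. Leave it alone (within 20 mm of where it lay).

How it is judged:
By the outcome, as a careful person would: the job done as asked, in the order asked, and still so for the second after the job is handed in, while the arm keeps its last pose, push and grip.
It also fails if it takes over 51 s, if anything falls off the work surface, if the arm or the gripper's body presses on something with over 40 N, if the wrist force passes 120 N, or if a joint passes its speed limit or range.

## Working session

There is one attempt and no reset: what is moved stays moved. The work goes in short steps, Python scripts to look and compute and a tool call to move; the robot and the scene stay as the last step left them, time stands still between calls to the robot, and variables do not carry over. Pictures are saved under pics/ and viewed, at most 10 in all, crops included, and the job is handed in when it is done.

Besides the shell and the picture viewer there is one more tool, called as name(argument=value, ...), one argument or row to a line, values as JSON. move_arm: Moves the arm, as the interface text tells. Shifts and turns lie within -1 to 1; 1 stands for 25 mm of shift or 4 degrees of turn. Its arguments: {"type":"object","properties":{"motion":{"type":"array","items":{"type":"array"}},"grip_force":{"type":"number"}},"required":["motion"]}

```bash
ls; mkdir -p pics
cat > h.py <<'E'
from workcell import *
import numpy as np, cv2
def cam(n):
    c=camera_info(n); R=cv2.Rodrigues(np.array(c["rvec"],float))[0]; t=np.array(c["tvec"],float).ravel()
    K=np.array([[c["fx"],0,c["cx"]],[0,c["fy"],c["cy"]],[0,0,1.]]); d=np.array([c["k1"],0,0,0,0.])
    return K,d,R,t
def ray(C,px):
    K,d,R,t=C; u=cv2.undistortPoints(np.array(px,float).reshape(-1,1,2),K,d).reshape(-1,2)
    return -R.T@t,(np.c_[u,np.ones(len(u))])@R
def plane(C,px,z):
    o,D=ray(C,px); return o+D*((z-o[2])/D[:,2])[:,None]
def proj(C,P):
    K,d,R,t=C; return cv2.projectPoints(np.array(P,float).reshape(-1,1,3),cv2.Rodrigues(R)[0],t,K,d)[0].reshape(-1,2)
E
python3 - <<'E'
from h import *
for n in("scene","top"):
    cv2.imwrite(f"pics/{n}0.png",grab_frame(n)); C=cam(n); print(n,-C[2].T@C[3])
s=state(); print(s["time_s"],s["ee_pos"],s["ee_rot"],s["gripper_width"])
E
```

```text
pics
scene [164.93805626 323.59031935 688.55517472]
top [ 391.91266639  -89.78361393 1064.67152104]
0.1 [ 156.46329772 -552.83041032  213.21421711] [-1.79908359e+02 -1.79849714e-03  1.58020637e+01] 90.7098796962475
```

View pics/top0.png

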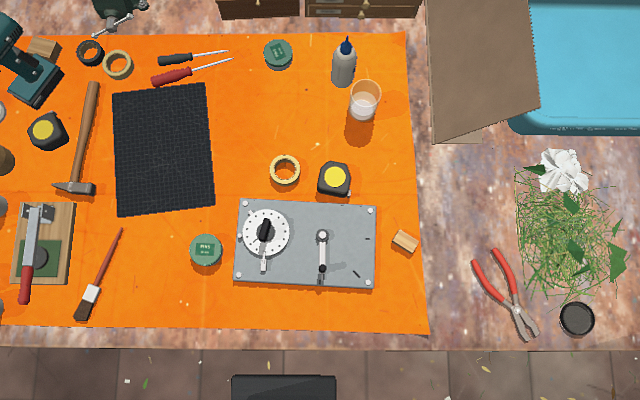

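View pics/scene0.png

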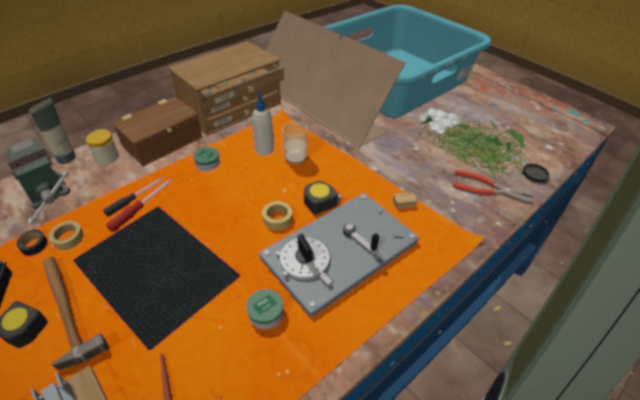

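The top view shows the fixture with corners near (238,199), (377,206), (375,293), (233,285), the knob plate at (266,233) and the lever from pivot (322,236) to handle (322,268). The scene view agrees.

Run:
```python
from h import *
C=cam("top"); im=cv2.imread("pics/top0.png"); hsv=cv2.cvtColor(im,cv2.COLOR_BGR2HSV)
m=((hsv[...,1]<60)&(hsv[...,2]>70)).astype(np.uint8)*255
r=np.zeros_like(m); r[190:305,222:390]=m[190:305,222:390]
r=cv2.morphologyEx(r,cv2.MORPH_CLOSE,np.ones((9,9)));r=cv2.morphologyEx(r,cv2.MORPH_OPEN,np.ones((15,15)))
c=max(cv2.findContours(r,0,2)[0],key=cv2.contourArea)
P=plane(C,c.reshape(-1,2),20)[:,:2].astype(np.float32)
rect=cv2.minAreaRect(P); print(rect, cv2.boxPoints(rect), cv2.boundingRect(c))
print("pivot,handle top,knob top,plate", plane(C,[[322,236]],36),plane(C,[[322,268]],76),plane(C,[[264,229]],78),plane(C,[[266,233]],32))
ims=cv2.resize(im[190:305,225:390],None,fx=4.8,fy=4.8,interpolation=2); cv2.imwrite("pics/topc.png",ims)
```

```text
((533.0845336914062, -78.236328125), (297.5694274902344, 178.9857940673828), 87.10928344726562) [[ 436.20212 -222.3185 ]
 [ 614.9602  -231.34496]
 [ 629.9669    65.84584]
 [ 451.20886   74.8723 ]] (234, 199, 142, 89)
pivot,handle top,knob top,plate [[ 544.3491707  -113.91692839   36.        ]] [[ 473.85687242 -113.06007603   76.        ]] [[551.71299038   4.89798959  78.        ]] [[550.60768318   4.83597104  32.        ]]
```

View pics/topc.png

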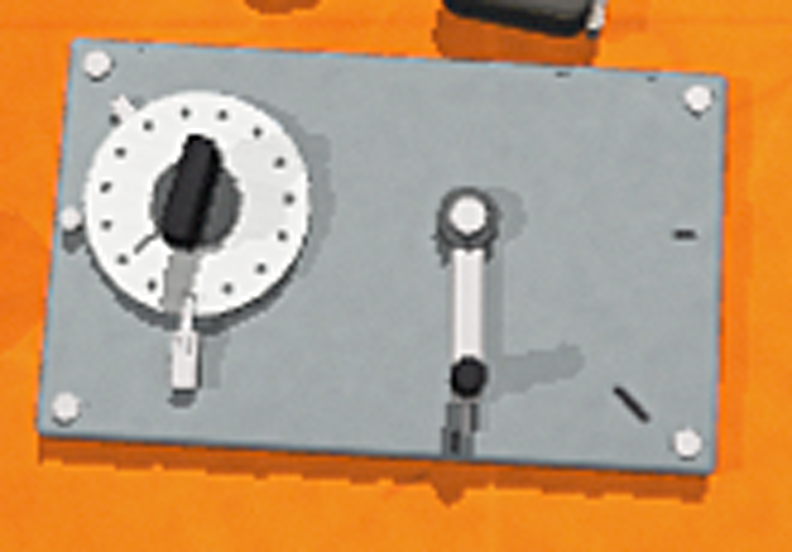

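The crop puts the fixture centre at world (533,-78), yaw -2.9°, with sides of 298 x 179 mm (given: 300 x 180). That gives:
- **Knob:** axis at (552,6). The plate line is about 45° from the pointer, so it stands at the second stop.
- **Lever:** pivot at (546,-114) and handle at (474,-113). Middle mark at about (493,-162).

I'll go above the handle for a close look.

move_arm(
  motion=[
    [50,[0.7,1,0],[0,0,-1]],
    [50,[0.7,1,0],[0,0,-1]],
    [50,[0.7,1,0],[0,0,-1]],
    [50,[0.7,1,0],[0,0,-0.95]],
    [50,[0.7,1,0],[0,0,0]],
    [50,[0.7,1,0],[0,0,0]],
    [50,[0.7,1,0],[0,0,0]],
    [50,[0.7,1,0],[0,0,0]],
    [50,[0.7,1,0],[0,0,0]],
    [50,[0.7,1,0],[0,0,0]],
    [50,[0.7,1,0],[0,0,0]],
    [50,[0.7,1,0],[0,0,0]],
    [50,[0.7,1,0],[0,0,0]],
    [50,[0.7,1,0],[0,0,0]],
    [50,[0.7,1,0],[0,0,0]],
    [50,[0.7,0.8,0],[0,0,0]],
    [50,[0.7,0.8,0],[0,0,0]],
    [50,[0.6,0,0],[0,0,0]],
    [50,[0,0,0],[0,0,0]],
  ],
)

```text
time_s: 1.68
ee_pos: [471.4, -137.3, 213.6]
ee_rot: [180.0, -0.1, 0.2]
force: [0.9, -0.1, 0.9]
gripper_width: 49.9
gripper_force: 0.0
```

Run:
```python
from h import *
C=cam("wrist"); im=grab_frame("wrist"); s=state(); print(s["time_s"],s["ee_pos"],s["ee_rot"],s["qpos"],-C[2].T@C[3])
np.savez("w1.npz",K=C[0],d=C[1],R=C[2],t=C[3]); cv2.imwrite("pics/w1.png",im)
print(proj(C,[[552,6,78],[546,-114,36],[474,-113,76],[493,-162,20]]))
```

```text
1.7333 [ 469.62049401 -137.8057131   213.44169592] [1.79995945e+02 5.78902824e-02 1.09659978e-01] [-1.76854528e+01  1.06399281e+01  1.00338370e+02 -2.30749036e-02
  6.90755851e+01  7.22131362e+01] [ 541.71329056 -136.85008194  385.63651472]
[[155.54004841  98.86642809]
 [295.69191842 105.66843029]
 [292.91379994 185.51659542]
 [342.27157731 157.02251866]]
```

View pics/w1.png

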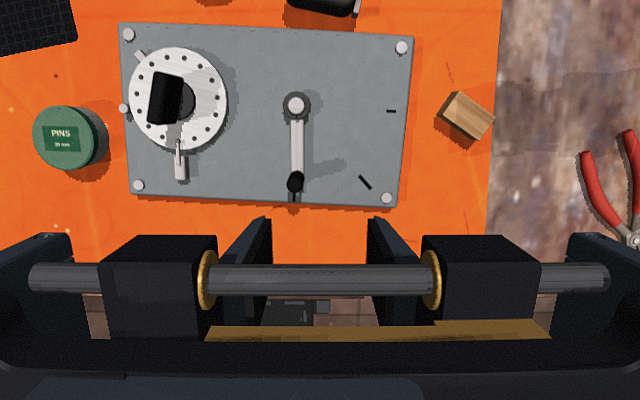

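The wrist view matches the prediction: pivot at (296,105), handle top at (295,181), middle mark from (359,176) to (371,189), knob at about (160,98). I'll refine the numbers from this picture.

Run:
```python
from h import *
z=np.load("w1.npz"); C=(z["K"],z["d"],z["R"],z["t"]); im=cv2.imread("pics/w1.png"); hsv=cv2.cvtColor(im,cv2.COLOR_BGR2HSV)
m=((hsv[...,1]<60)&(hsv[...,2]>70)).astype(np.uint8)*255
r=np.zeros_like(m); r[15:209,112:422]=m[15:209,112:422]
r=cv2.morphologyEx(r,cv2.MORPH_CLOSE,np.ones((25,25)));r=cv2.morphologyEx(r,cv2.MORPH_OPEN,np.ones((31,31)))
c=max(cv2.findContours(r,0,2)[0],key=cv2.contourArea)
P=plane(C,c.reshape(-1,2),20)[:,:2].astype(np.float32)
(cx,cy),wh,a=cv2.minAreaRect(P); print((cx,cy),wh,a)
y=np.radians(a-90); R=np.array([[np.cos(y),-np.sin(y)],[np.sin(y),np.cos(y)]])
O=np.array([cx,cy])-R@[-15,-30]; print("O",O)
print("knob",O+R@[0,55]); pv=O+R@[0,-65]; print("pivot",pv)
q=np.pi/4; print("mid",pv+R@[-72*np.cos(q),-72*np.sin(q)])
print("seen pivot/handle",plane(C,[[296,105]],38)[0],plane(C,[[295,179]],76)[0])
a=plane(C,[[359,176],[371,189]],20)[:,:2]-pv; print("mark angles",np.degrees(np.arctan2(a[:,1],a[:,0])),"lever local", np.degrees(np.arctan2(a[:,1],a[:,0]))+180-np.degrees(y))
# knob bar top: dark mask at knob
k=((hsv[...,2]<45)).astype(np.uint8); n=np.zeros_like(k); n[65:130,140:200]=k[65:130,140:200]
cc=max(cv2.findContours(n,0,2)[0],key=cv2.contourArea); print("bar",cv2.minAreaRect(plane(C,cc.reshape(-1,2),78)[:,:2].astype(np.float32)))
cv2.imwrite("pics/w1c.png",cv2.resize(im[35:160,110:240],None,fx=4.6,fy=4.6,interpolation=2))
```

```text
(533.4415893554688, -78.77114868164062) (297.5894470214844, 177.8465576171875) 87.02877807617188
O [549.97645577 -49.5889933 ]
knob [552.82734589   5.33706996]
pivot [ 546.60722199 -114.50161352]
mid [ 493.12499947 -162.70588589]
seen pivot/handle [ 546.61342264 -114.4421381    38.        ] [ 480.13455604 -115.02626864   76.        ]
mark angles [-138.33617481 -138.06393274] lever local [44.63504711 44.90728919]
bar ((549.3070678710938, -8.382892608642578), (39.48478317260742, 44.448150634765625), 75.22549438476562)
```

View pics/w1c.png

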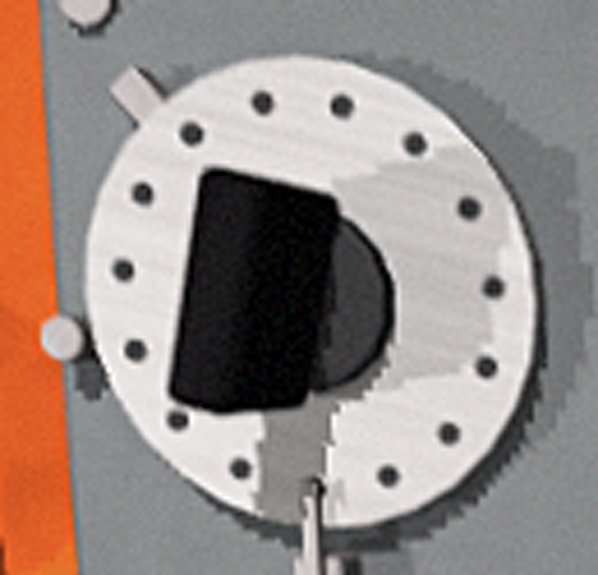

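The lever angle, the mark (44.8° in the fixture's frame) and the knob (bar at -15°, second stop) all agree with the task text. I'll descend on the handle and grip it.

move_arm(
  motion=[
    [50,[0.2,0.94,0],[0,0,0]],
    [50,[0,0,-1],[0,0,0]],
    [50,[0,0,-1],[0,0,0]],
    [50,[0,0,-1],[0,0,0]],
    [50,[0,0,-1],[0,0,0]],
    [50,[0,0,-1],[0,0,0]],
    [50,[0,0,-1],[0,0,0]],
    [50,[0,0,-0.9],[0,0,0]],
    [50,[0,0,0],[0,0,0]],
    [50,[0,0,0],[0,0,0]],
    [14,[0,0,0],[0,0,0]],
    [14,[0,0,0],[0,0,0]],
    [14,[0,0,0],[0,0,0]],
    [14,[0,0,0],[0,0,0]],
    [14,[0,0,0],[0,0,0]],
    [14,[0,0,0],[0,0,0]],
  ],
  grip_force=15,
)

```text
time_s: 3.07
ee_pos: [474.3, -114.7, 42.0]
ee_rot: [180.0, -0.1, -0.0]
force: [-0.4, 1.1, 3.3]
gripper_width: 15.3
gripper_force: 15.0
```

Run:
```python
from h import *
s=state(); print({k:np.round(s[k],2) for k in("time_s","ee_pos","ee_rot","gripper_width","gripper_force","force","torque")})
pv=np.array([546.6,-114.5]); p=np.array(s["ee_pos"][:2]); v=p-pv; print("r",np.hypot(*v),"lever",np.degrees(np.arctan2(v[1],v[0]))%360-180+2.97)
mid=np.array([493.1,-162.7])
a0=np.arctan2(v[1],v[0])%(2*np.pi); a1=np.pi+np.radians(45-2.97)
for k in range(12): 
    f=lambda i: 72*np.array([np.cos(a0+(a1-a0)*i/12),np.sin(a0+(a1-a0)*i/12)])
    print(np.round((f(k+1)-f(k))/25,3), end=" ")
print(np.degrees(a1-a0)/12/4)
```

```text
{'time_s': np.float64(3.07), 'ee_pos': array([ 474.33, -114.67,   42.02]), 'ee_rot': array([ 1.8e+02, -5.0e-02, -1.0e-02]), 'gripper_width': np.float64(15.27), 'gripper_force': np.float64(15.0), 'force': array([-0.37,  1.13,  3.3 ]), 'torque': array([0.12, 0.12, 0.  ])}
r 72.2658788137684 lever 3.102324773171007
[ 0.006 -0.175] [ 0.016 -0.175] [ 0.027 -0.173] [ 0.038 -0.171] [ 0.048 -0.169] [ 0.058 -0.166] [ 0.068 -0.162] [ 0.078 -0.157] [ 0.087 -0.152] [ 0.096 -0.147] [ 0.105 -0.141] [ 0.113 -0.134] 0.8728682338922709
```

Gripped at 15.3 mm and 72.3 mm from the pivot, as expected. Next I swing the lever along the arc.

move_arm(
  motion=[
    [14,[0.006,-0.175,0],[0,0,0.87]],
    [14,[0.016,-0.175,0],[0,0,0.87]],
    [14,[0.027,-0.173,0],[0,0,0.87]],
    [14,[0.038,-0.171,0],[0,0,0.87]],
    [14,[0.048,-0.169,0],[0,0,0.87]],
    [14,[0.058,-0.166,0],[0,0,0.87]],
    [14,[0.068,-0.162,0],[0,0,0.87]],
    [14,[0.078,-0.157,0],[0,0,0.87]],
    [14,[0.087,-0.152,0],[0,0,0.87]],
    [14,[0.096,-0.147,0],[0,0,0.87]],
    [14,[0.105,-0.141,0],[0,0,0.87]],
    [14,[0.113,-0.134,0],[0,0,0.87]],
    [14,[0,0,0],[0,0,0]],
    [14,[0,0,0],[0,0,0]],
    [14,[0,0,0],[0,0,0]],
    [14,[0,0,0],[0,0,0]],
  ],
)

```text
time_s: 4.4
ee_pos: [493.3, -163.2, 42.0]
ee_rot: [179.9, -0.0, 41.7]
force: [1.4, -2.3, 5.6]
gripper_width: 15.7
gripper_force: 15.0
```

move_arm(
  motion=[
    [50,[0,0,0],[0,0,0]],
    [50,[0,0,0],[0,0,0]],
    [50,[0,0,0],[0,0,0]],
    [50,[0,0,1],[0,0,0]],
    [50,[0,0,1],[0,0,0]],
    [50,[0,0,1],[0,0,-1]],
    [50,[0.4,1,0],[0,0,-1]],
    [50,[0.4,1,0],[0,0,-1]],
    [50,[0.4,1,0],[0,0,-1]],
    [50,[0.4,1,0],[0,0,-1]],
    [50,[0.4,1,0],[0,0,-1]],
    [50,[0.38,1,0],[0,0,-1]],
    [50,[0,0.74,0],[0,0,-1]],
    [50,[0,0,0],[0,0,-1]],
    [50,[0,0,0],[0,0,-1]],
    [50,[0,0,0],[0,0,-1]],
    [50,[0,0,0],[0,0,-1]],
    [50,[0,0,0],[0,0,-1]],
    [50,[0,0,0],[0,0,-1]],
    [50,[0,0,0],[0,0,-0.2]],
  ],
)

```text
time_s: 6.07
ee_pos: [551.3, 5.8, 115.8]
ee_rot: [180.0, 0.1, -15.1]
force: [1.0, 0.0, -0.0]
gripper_width: 50.0
gripper_force: 0.0
```

Run:
```python
from h import *
C=cam("top"); im=grab_frame("top"); s=state(); print({k:np.round(s[k],2) for k in("time_s","ee_pos","ee_rot","gripper_width","qpos","force","torque")})
cv2.imwrite("pics/t2.png",cv2.resize(im[180:310,225:390],None,fx=4.5,fy=4.5,interpolation=2))
hsv=cv2.cvtColor(im,cv2.COLOR_BGR2HSV)
print((proj(C,[[493.1,-162.7,76],[546.6,-114.5,36]])-[225,180])*4.5)
```

```text
{'time_s': np.float64(6.12), 'ee_pos': array([551.45,   5.8 , 115.9 ]), 'ee_rot': array([ 1.7998e+02,  9.0000e-02, -1.5050e+01]), 'gripper_width': np.float64(49.6), 'qpos': array([ -0.59,  20.9 , 100.98,   0.  ,  58.22, 104.46]), 'force': array([-0.56,  0.2 , -0.37]), 'torque': array([0.05, 0.01, 0.05])}
[[547.6794544  353.30229124]
 [437.74777438 247.25223211]]
```

View pics/t2.png

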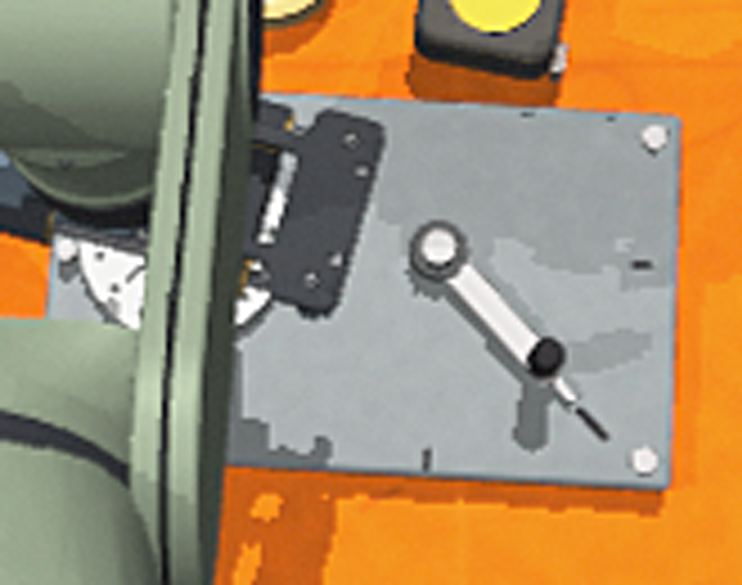

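The lever's needle points straight at the longer middle mark: handle at (545,357) against (548,353) predicted, mark at (592,422). Now I descend on the knob and grip it.

move_arm(
  motion=[
    [50,[0.05,-0.02,-1],[0,0,0]],
    [50,[0,0,-1],[0,0,0]],
    [50,[0,0,-0.9],[0,0,0]],
    [50,[0,0,0],[0,0,0]],
    [50,[0,0,0],[0,0,0]],
    [12,[0,0,0],[0,0,0]],
    [12,[0,0,0],[0,0,0]],
    [12,[0,0,0],[0,0,0]],
    [12,[0,0,0],[0,0,0]],
    [12,[0,0,0],[0,0,0]],
    [12,[0,0,0],[0,0,0]],
    [12,[0,0,0],[0,0,0]],
  ],
  grip_force=40,
)

```text
time_s: 7.12
ee_pos: [553.7, 5.5, 44.5]
ee_rot: [-180.0, -0.0, -15.1]
force: [-0.3, 3.0, 3.0]
gripper_width: 13.7
gripper_force: 40.0
```

```bash
cat > st.py <<'E'
from h import *
s=state(); print({k:np.round(s[k],2).tolist() for k in("time_s","ee_pos","ee_rot","gripper_width","gripper_force","force","torque")}, round(s["qpos"][5],1))
E
python3 st.py
```

```text
{'time_s': 7.12, 'ee_pos': [553.69, 5.53, 44.53], 'ee_rot': [-179.95, -0.05, -15.06], 'gripper_width': 13.74, 'gripper_force': 40.0, 'force': [-0.26, 2.95, 2.98], 'torque': [0.3, 0.04, -0.01]} 104.4
```

The pads closed at 13.7 mm with almost no moment, so the knob sits in its stop. I'll turn it anticlockwise towards home.

move_arm(
  motion=[
    [12,[0,0,0],[0,0,0.7]],
    [12,[0,0,0],[0,0,0.7]],
    [12,[0,0,0],[0,0,0.7]],
    [12,[0,0,0],[0,0,0.7]],
    [12,[0,0,0],[0,0,0.7]],
    [12,[0,0,0],[0,0,0.7]],
    [12,[0,0,0],[0,0,0.7]],
    [12,[0,0,0],[0,0,0.7]],
    [12,[0,0,0],[0,0,0.6]],
    [12,[0,0,0],[0,0,0]],
    [12,[0,0,0],[0,0,0]],
    [12,[0,0,0],[0,0,0]],
  ],
)

```text
time_s: 8.12
ee_pos: [553.7, 5.7, 44.5]
ee_rot: [-180.0, -0.1, 9.7]
force: [-0.6, 3.9, 6.2]
gripper_width: 13.7
gripper_force: 40.0
```

```bash
python3 st.py
```

```text
{'time_s': 8.12, 'ee_pos': [553.73, 5.68, 44.5], 'ee_rot': [-179.97, -0.07, 9.69], 'gripper_width': 13.69, 'gripper_force': 40.0, 'force': [-0.55, 3.88, 6.21], 'torque': [0.67, 0.13, -0.08]} 79.6
```

move_arm(
  motion=[
    [12,[0,0,0],[0,0,0.7]],
    [12,[0,0,0],[0,0,0.7]],
    [12,[0,0,0],[0,0,0.7]],
    [12,[0,0,0],[0,0,0.7]],
    [12,[0,0,0],[0,0,0.7]],
    [12,[0,0,0],[0,0,0.7]],
    [12,[0,0,0],[0,0,0.7]],
    [12,[0,0,0],[0,0,0.7]],
    [12,[0,0,0],[0,0,0.4]],
    [12,[0,0,0],[0,0,0]],
    [12,[0,0,0],[0,0,0]],
    [12,[0,0,0],[0,0,0]],
  ],
)

```text
time_s: 9.12
ee_pos: [553.7, 5.9, 44.5]
ee_rot: [-180.0, -0.1, 33.7]
force: [-1.2, 5.1, 5.2]
gripper_width: 14.0
gripper_force: 40.0
```

```bash
python3 st.py
```

```text
{'time_s': 9.12, 'ee_pos': [553.67, 5.86, 44.51], 'ee_rot': [-179.98, -0.08, 33.69], 'gripper_width': 14.0, 'gripper_force': 40.0, 'force': [-1.21, 5.13, 5.16], 'torque': [0.77, 0.12, -0.04]} 55.6
```

It reads 33.7°, where home should be about 33.0°. I'll press gently further to feel the end stop.

move_arm(
  motion=[
    [12,[0,0,0],[0,0,0.4]],
    [12,[0,0,0],[0,0,0]],
    [12,[0,0,0],[0,0,0]],
  ],
)

```text
time_s: 9.37
ee_pos: [553.7, 5.9, 44.5]
ee_rot: [-179.9, -0.1, 35.0]
force: [-0.8, 3.8, 5.3]
gripper_width: 13.9
gripper_force: 40.2
```

```bash
python3 st.py
```

```text
{'time_s': 9.37, 'ee_pos': [553.66, 5.86, 44.52], 'ee_rot': [-179.94, -0.11, 35.04], 'gripper_width': 13.88, 'gripper_force': 40.15, 'force': [-0.78, 3.76, 5.33], 'torque': [0.6, 0.05, -1.12]} 54.2
```

move_arm(
  motion=[
    [12,[0,0,0],[0,0,0.4]],
    [12,[0,0,0],[0,0,0]],
    [12,[0,0,0],[0,0,0]],
  ],
)

```text
time_s: 9.62
ee_pos: [553.7, 5.9, 44.5]
ee_rot: [-179.9, -0.1, 36.5]
force: [0.0, 3.7, 4.7]
gripper_width: 14.6
gripper_force: 41.2
```

```bash
python3 st.py
```

```text
{'time_s': 9.62, 'ee_pos': [553.68, 5.87, 44.51], 'ee_rot': [-179.92, -0.13, 36.54], 'gripper_width': 14.62, 'gripper_force': 41.16, 'force': [0.03, 3.69, 4.75], 'torque': [0.48, 0.07, -1.58]} 52.7
```

The moment rose to -1.1 and then -1.6 N m, so this is the end stop; home is at about 33.5°. Now clockwise, one click at a time.

move_arm(
  motion=[
    [12,[0,0,0],[0,0,-0.6]],
    [12,[0,0,0],[0,0,-0.7]],
    [12,[0,0,0],[0,0,-0.7]],
    [12,[0,0,0],[0,0,-0.7]],
    [12,[0,0,0],[0,0,-0.7]],
    [12,[0,0,0],[0,0,-0.7]],
    [12,[0,0,0],[0,0,-0.7]],
    [12,[0,0,0],[0,0,-0.7]],
    [12,[0,0,0],[0,0,-0.7]],
    [12,[0,0,0],[0,0,-0.7]],
    [12,[0,0,0],[0,0,0]],
    [12,[0,0,0],[0,0,0]],
    [12,[0,0,0],[0,0,0]],
  ],
)

```text
time_s: 10.7
ee_pos: [553.7, 5.7, 44.5]
ee_rot: [-180.0, -0.1, 9.3]
force: [-0.5, 3.9, 6.2]
gripper_width: 13.8
gripper_force: 40.0
```

```bash
python3 st.py
```

```text
{'time_s': 10.7, 'ee_pos': [553.72, 5.69, 44.5], 'ee_rot': [-179.96, -0.07, 9.29], 'gripper_width': 13.82, 'gripper_force': 40.0, 'force': [-0.51, 3.86, 6.2], 'torque': [0.72, 0.07, -0.01]} 80.0
```

move_arm(
  motion=[
    [12,[0,0,0],[0,0,-0.6]],
    [12,[0,0,0],[0,0,-0.6]],
    [12,[0,0,0],[0,0,-0.6]],
    [12,[0,0,0],[0,0,-0.6]],
    [12,[0,0,0],[0,0,-0.6]],
    [12,[0,0,0],[0,0,-0.6]],
    [12,[0,0,0],[0,0,-0.6]],
    [12,[0,0,0],[0,0,-0.6]],
    [12,[0,0,0],[0,0,-0.6]],
    [12,[0,0,0],[0,0,-0.6]],
    [12,[0,0,0],[0,0,0]],
    [12,[0,0,0],[0,0,0]],
    [12,[0,0,0],[0,0,0]],
  ],
)

```text
time_s: 11.78
ee_pos: [553.7, 5.5, 44.5]
ee_rot: [-180.0, -0.0, -14.7]
force: [-0.3, 3.2, 5.0]
gripper_width: 13.8
gripper_force: 40.0
```

```bash
python3 st.py
```

```text
{'time_s': 11.78, 'ee_pos': [553.69, 5.55, 44.5], 'ee_rot': [-179.96, -0.04, -14.7], 'gripper_width': 13.82, 'gripper_force': 40.0, 'force': [-0.35, 3.18, 4.95], 'torque': [0.53, 0.09, -0.01]} 104.0
```

Second click reached with no moment left, at the same yaw the grip started from. The last click goes partway first, so I can feel the crest.

move_arm(
  motion=[
    [12,[0,0,0],[0,0,-0.6]],
    [12,[0,0,0],[0,0,-0.6]],
    [12,[0,0,0],[0,0,-0.6]],
    [12,[0,0,0],[0,0,-0.6]],
    [12,[0,0,0],[0,0,0]],
    [12,[0,0,0],[0,0,0]],
  ],
)

```text
time_s: 12.28
ee_pos: [553.7, 5.5, 44.5]
ee_rot: [-180.0, -0.0, -24.3]
force: [-0.3, 2.9, 5.5]
gripper_width: 13.8
gripper_force: 40.0
```

```bash
python3 st.py
```

```text
{'time_s': 12.28, 'ee_pos': [553.68, 5.49, 44.52], 'ee_rot': [-179.96, -0.04, -24.29], 'gripper_width': 13.81, 'gripper_force': 40.0, 'force': [-0.31, 2.92, 5.47], 'torque': [0.58, 0.09, 0.04]} 113.6
```

move_arm(
  motion=[
    [12,[0,0,0],[0,0,-0.6]],
    [12,[0,0,0],[0,0,-0.6]],
    [12,[0,0,0],[0,0,-0.6]],
    [12,[0,0,0],[0,0,-0.6]],
    [12,[0,0,0],[0,0,-0.6]],
    [12,[0,0,0],[0,0,-0.6]],
    [12,[0,0,0],[0,0,0]],
    [12,[0,0,0],[0,0,0]],
    [12,[0,0,0],[0,0,0]],
    [12,[0,0,0],[0,0,0]],
  ],
)

```text
time_s: 13.12
ee_pos: [553.6, 5.4, 44.5]
ee_rot: [-180.0, -0.0, -38.7]
force: [-1.0, 3.7, 6.1]
gripper_width: 13.5
gripper_force: 40.0
```

```bash
python3 st.py
python3 - <<'E'
from h import *
im=grab_frame("wrist"); cv2.imwrite("pics/w3.png",im)
E
```

```text
{'time_s': 13.12, 'ee_pos': [553.62, 5.43, 44.52], 'ee_rot': [-179.96, -0.02, -38.7], 'gripper_width': 13.47, 'gripper_force': 40.0, 'force': [-0.96, 3.69, 6.09], 'torque': [0.55, 0.1, 0.01]} 128.0
```

View pics/w3.png

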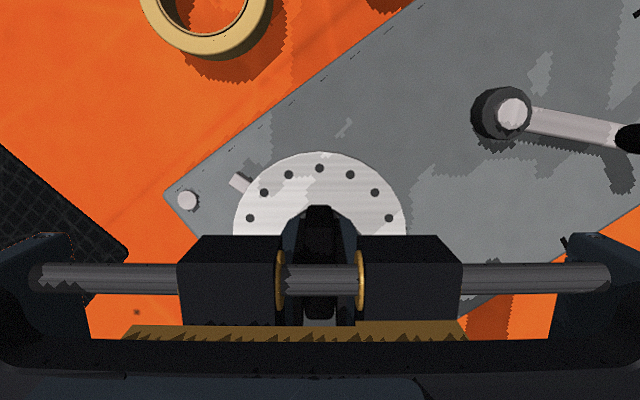

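The picture shows the bar still square in the fingers at (318,235), the dog at (240,181) carried round with it, and the tape roll (210,20) where it lay. Total turn from home is 72°, with no moment left at the stop, so I'm handing in.

```bash
python3 -c "from workcell import *; print(job_done())"
```

```text
the job is handed in; nothing more can be done
None
```

The job is handed in after about 13 s of the 51 s allowed: the lever stands on its middle mark, the knob went back to its home stop and then three clicks clockwise, the gripper still holds it at the third stop, and nothing lying around was touched.

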